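# Put the moulder's tooling set away in its caddy

## Robot

A 7-joint arm with a two-finger parallel gripper is mounted at the origin on the work surface. World frame = base frame: x ahead of the robot, y to its left, z up, the work surface at z = 0. Lengths are in m, angles in rad, forces in N, time in s.
With the tool pointing down it reaches from about 0.35 to 0.775 m from the base axis. Payload 3.1 kg.
Tool frame: the origin (TCP) lies where the fingers leave the gripper's body, on its centre line; the fingertips stand 73 mm ahead of it and the grasp point (between the pads) lies env.tcp_to_grasp ahead of it (env.tcp_to_grasp is the distance from the TCP to the grasp point, in m); x points along the fingers, y is the direction in which the jaws open and shut, and the axes are right-handed (so a half turn about x gives the same grasp; the last joint's range is limited). The gripper opens to 85 mm and grips with 20 to 120 N. Pads are 22 mm wide; open, the fingers measure 114 mm over their backs; the gripper's body (76 mm by 85 mm) begins 54 mm behind the grasp point. The pads swing forward as they close: fully open they stand 13 mm farther back than shut.
Start: joints at [-1.331, 0.311, 0.014, 1.512, -0.004, 1.319, -0.027], TCP at [0.153, 0.528, 0.304] pointing down, gripper open.
Joint ranges: [-2.7, 2.7], [-0.3, 1.91], [-1.27, 1.3], [0.12, 2.57], [-1.44, 4.58], [0.2, 2.03], [-3.05, 3.05]. Speed limits (rad/s): [2.79, 2.79, 3.14, 3.14, 3.14, 3.14, 3.14].

## Interface

Orientations are given as a unit quaternion [w, x, y, z].
In Python, from rig import env gives the robot as it stands.
- The arm moves only by the shell command python3 -m handwheel 'ROWS' [OPENING] [FORCE]. ROWS is JSON, one flat list of numbers, 6 for each row, row after row: the shift along the tool's x, y, z in mm, then the turn, a rotation vector about the tool's x, y, z in degrees. In form: [tx, ty, tz, rx, ry, rz, tx, ty, tz, rx, ry, rz, ...]. A call has 1 to 20 rows; each row is the pose to reach, as a shift and turn from the pose commanded when the call began, along the tool's axes at that moment; what a row does not reach only later rows make up. A row lasts 1/8 s, in which the tool goes at most 62.5 mm and 10.7 degrees, less where a joint would pass 70% of its speed; a pose out of reach is approached as far as the arm can. A call with a gripper value outside its range is refused whole. OPENING is the gripper command: -1 is shut, 1 is fully open, values between are in proportion, set as the call begins (- or left out, the last holds). The fingers move at their own pace and stop on an object; FORCE is the grip in N (left out, the last holds). Time passes only in rows, so rows that repeat a pose let the fingers close. It gives the time, the measured TCP pose, the force and the opening at its end, in the units of the state.
- env.read_state(): the state, without advancing time (a new reading comes with each control period).
- env.read_camera(name): name is "scene" or "top" or "wrist"; returns a dict with "frame" (384x512x3 uint8, red, green, blue), "range_z" (384x512 float32, m along the optical axis (not along the pixel's ray), 0 where there is no reading), "fx", "fy", "cx", "cy" (pixels), "camera_from_world" (4x4, takes a point from world to camera coordinates). Camera axes: x right, y up, looking along -z (the intrinsics and any distortion apply to the point x, -y, -z); pixel columns grow to the right and rows downward; lengths in m; the calibration is good to about 2 mm. A picture is of the moment at which its call begins.
- env.finish_job(): hands the job in, once; it reports no verdict.
Trained networks look in the newest picture that a camera, given by its name, has taken for a name from the list of things; names that differ only in an ending like _2 or _b are one class to them, and where a whole thing is asked for, a point or a joint stands for the part that bears it (a point fixed in the world has none). Each returns a list of dicts, best first, with "p" (0 to 1); they miss things now and then, are a little off and sometimes report something else, mostly with a low value. They report only what shows in the picture. A call takes as long as a camera call.
- env.find_in(query, camera): "rect" ([left, top, width, height] in pixels, round what is visible of it).
- env.place_of(query, camera): "xy" ([column, row] in pixels: a listed point, or the origin of a listed thing).
The state is a dict: "t": time; "qpos": joint angles; "dq": joint speeds; "joint_efforts": joint torques, N m; "eef_pos": TCP position; "orientation": TCP orientation; "contact_force": force on the tool from outside, world axes, zero at the start; "ft_torque": the same for the moment, N m; "width": finger opening in m.
Only numpy, scipy, OpenCV 4.12 (cv2) and the standard library are available. Lean on these libraries where they do the work, as an engineer would, in place of code of your own. Each camera call takes 0.05 s, during which the arm holds its last target.

## Task

Put the four parts of the tooling set away in the wooden caddy, each in its own place and standing upright: the cutter head in the round recess, the square-headed bolt, still standing on its head, in the square recess, the stepped setting block lying flat in the oblong recess, and the collar over the post. Leave the solid disc and the round-headed bolt standing where they are: they do not belong to the set.

Things in the scene. Friction and masses are not known exactly. Their poses are not given: they have to be found in the camera images.
- cutter_head: cutter head, aluminium: a drum 62 mm in diameter and 36 mm high with three flush knives in its side, and on top of it a round hub 34 mm in diameter that rises to 70 mm overall. About 0.45 kg. It belongs in nest_round. Origin: centre of its underside; z up. Stands upright on the table at the start.
- collar: spindle collar, a steel ring: outside diameter 46 mm, bore 30 mm right through, 36 mm high. About 0.25 kg. It belongs on nest_post. Origin: centre of its underside; z up. Stands upright on the table at the start.
- square_bolt: fence bolt with a square head, steel, standing on its head: the head is 40 x 40 mm and 14 mm thick, and from it a round stem 18 mm in diameter rises to 62 mm overall. About 0.22 kg. It belongs in nest_square. Origin: centre of its underside; z up. Stands upright on the table at the start.
- setting_block: setting block, aluminium: a bar 70 mm long (along its x), 24 mm wide (along its y) and 16 mm high with a raised middle 36 mm long and as wide as the bar, 38 mm high overall. About 0.2 kg. It belongs in nest_oblong. Origin: centre of its underside; z up. Stands upright on the table at the start.
- solid_disc: look-alike that does not belong: a solid steel disc, 46 mm in diameter and 36 mm high, like the collar but with no hole. Leave it where it is. Origin: centre of its underside; z up. Stands upright on the table at the start.
- round_bolt: look-alike that does not belong: a steel bolt standing on a round head 42 mm in diameter and 14 mm thick, with the same stem as the square-headed one, 18 mm in diameter, 62 mm overall. Leave it where it is. Origin: centre of its underside; z up. Stands upright on the table at the start.
- nest_round: a fixed wooden insert, 100 x 100 mm, 22 mm high, one of four standing close together, two by two, in a shallow square plywood caddy (220 x 220 mm, rim 24 mm above the table). It has a round recess 80 mm in diameter, 12 mm deep, in the middle of its top (its floor, lined with dark felt, is 10 mm above its underside). Origin: centre of the insert's underside, 6 mm above the table; z up.
- nest_square: a fixed wooden insert, 100 x 100 mm, 22 mm high, one of four standing close together, two by two, in a shallow square plywood caddy (220 x 220 mm, rim 24 mm above the table). It has a square recess 58 x 58 mm, 12 mm deep, in the middle of its top (its floor, lined with dark felt, is 10 mm above its underside; sides along its x and y). Origin: centre of the insert's underside, 6 mm above the table; z up.
- nest_oblong: a fixed wooden insert, 100 x 100 mm, 22 mm high, one of four standing close together, two by two, in a shallow square plywood caddy (220 x 220 mm, rim 24 mm above the table). It has an oblong recess, 88 mm along its x and 42 mm along its y, 12 mm deep, in the middle of its top (its floor, lined with dark felt, is 10 mm above its underside). Origin: centre of the insert's underside, 6 mm above the table; z up.
- nest_post: a fixed wooden insert, 100 x 100 mm, like the other three but only 10 mm high and with a flat top, from whose middle an upright post 12 mm in diameter rises 26 mm (its tip 36 mm above the insert's underside). Origin: centre of the insert's underside, 6 mm above the table; z up.

How it is judged:
By the outcome, as a careful person would: the job done as asked, in the order asked, and still so for the second after the job is handed in, with the robot touching nothing.
It also fails if it takes over 120 s, if anything falls off the work surface, if the arm or the gripper's body presses on something with over 40 N, if the wrist force passes 120 N, or if a joint passes its speed limit or range.

## Working session

There is one attempt and no reset: what is moved stays moved. The work goes in short steps, Python scripts to look and compute and a shell command to move; the robot and the scene stay as the last step left them, time stands still between calls to the robot, and variables do not carry over. Pictures are saved under pics/ and viewed, and the job is handed in when it is done.

```bash
ls; mkdir -p pics
cat > h.py <<'E'
from rig import env
import numpy as np, cv2
def cam(n,save=None):
    c=env.read_camera(n)
    if save: cv2.imwrite(f'pics/{save}.png',cv2.cvtColor(c['frame'],cv2.COLOR_RGB2BGR))
    return c
def ray(c,u,v):
    W=np.linalg.inv(c['camera_from_world'])
    d=np.array([(u-c['cx'])/c['fx'],-(v-c['cy'])/c['fy'],-1.])
    return W[:3,3],W[:3,:3]@d
def atz(c,u,v,z):
    o,d=ray(c,u,v); return o+d*(z-o[2])/d[2]
def cloud(c):
    v,u=np.mgrid[:384,:512]; r=c['range_z']
    P=np.stack([(u-c['cx'])/c['fx']*r,-(v-c['cy'])/c['fy']*r,-r],-1)
    W=np.linalg.inv(c['camera_from_world']); P=P@W[:3,:3].T+W[:3,3]
    P[r==0]=np.nan
    return P
E
python3 - <<'E'
from h import *
print(env.read_state(), env.tcp_to_grasp)
for n in('scene','top','wrist'):
    c=cam(n,n+'0'); print(n,[k for k in c if k not in('frame','range_z')],c['fx'],np.linalg.inv(c['camera_from_world']).round(3).tolist())
    for q in 'cutter_head collar square_bolt setting_block solid_disc round_bolt nest_round nest_square nest_oblong nest_post'.split():
        print(q,[(round(d['p'],2),np.round(d['xy']).tolist()) for d in env.place_of(q,n)][:3])
E
```

```text
pics
{'t': 0.0, 'qpos': array([-1.33068357,  0.31172457,  0.01395943,  1.51303183, -0.00439894,
        1.3191988 , -0.02719825]), 'dq': array([ 1.72451690e-04, -2.23637553e-04,  8.54883594e-05,  1.48187238e-03,
       -1.27866184e-03, -1.22988014e-03, -8.28147557e-04]), 'joint_efforts': array([ 1.70132607e-04, -3.79910910e+01,  1.45991589e-01, -2.30594051e+01,
        1.22811558e-02,  1.35219429e-02, -8.40522318e-07]), 'eef_pos': array([0.15276694, 0.52778647, 0.30283159]), 'orientation': array([ 0.70001842,  0.09844793,  0.70018899, -0.10008794]), 'contact_force': array([ 1.29974117,  1.06829405, -0.24993148]), 'ft_torque': array([ 0.00884902,  0.00238203, -0.0255772 ]), 'width': 0.0858239970796009} 0.0539
scene ['fx', 'fy', 'cx', 'cy', 'camera_from_world'] 392.2586241959748 [[0.508, -0.604, 0.614, 1.179], [0.861, 0.353, -0.365, -0.382], [0.003, 0.715, 0.699, 0.757], [0.0, 0.0, 0.0, 1.0]]
cutter_head [(0.77, [135.0, 220.0])]
collar [(0.87, [239.0, 212.0])]
square_bolt []
setting_block [(0.64, [155.0, 254.0])]
solid_disc []
round_bolt [(0.83, [190.0, 230.0])]
nest_round [(0.88, [346
[... 342 characters left out ...]
collar [(0.47, [267.0, 198.0])]
square_bolt [(0.71, [306.0, 159.0])]
setting_block [(0.75, [356.0, 193.0])]
solid_disc [(0.84, [270.0, 237.0]), (0.62, [308.0, 160.0])]
round_bolt [(0.68, [319.0, 197.0])]
nest_round []
nest_square [(0.83, [172.0, 232.0]), (0.38, [357.0, 194.0])]
nest_oblong [(0.58, [174.0, 190.0])]
nest_post [(0.79, [130.0, 232.0]), (0.15, [318.0, 198.0])]
wrist ['fx', 'fy', 'cx', 'cy', 'camera_from_world'] 336.1728852606323 [[0.279, -0.921, -0.272, 0.084], [0.96, 0.267, 0.079, 0.549], [-0.0, -0.283, 0.959, 0.375], [0.0, 0.0, 0.0, 1.0]]
cutter_head []
collar []
square_bolt []
setting_block []
solid_disc []
round_bolt []
nest_round []
nest_square []
nest_oblong []
nest_post []
```

View pics/top0.png

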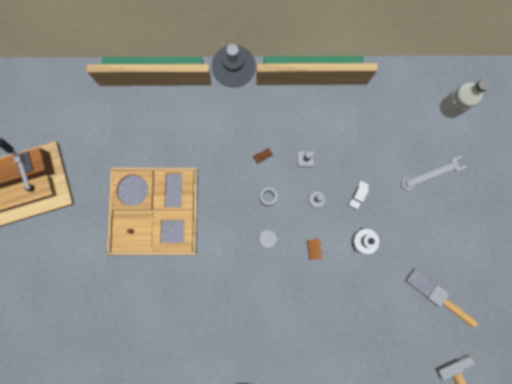

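View pics/scene0.png

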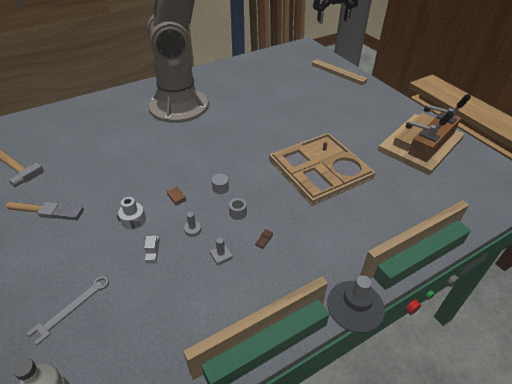

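Run:
```python
from h import *
c=cam('top'); im=cv2.cvtColor(c['frame'],cv2.COLOR_RGB2BGR)
a=im[130:280,245:400]; cv2.imwrite('pics/t_parts.png',cv2.resize(a,None,fx=4.9,fy=3.9*1.0,interpolation=cv2.INTER_CUBIC) if 0 else cv2.resize(a,None,fx=4,fy=4,interpolation=cv2.INTER_CUBIC))
a=im[140:280,80:220]; cv2.imwrite('pics/t_caddy.png',cv2.resize(a,None,fx=4,fy=4,interpolation=cv2.INTER_CUBIC))
P=cloud(c)
for n,(u,v) in dict(cut=(362,244),collar=(267,198),b1=(306,159),sb=(356,193),disc=(270,237),b2=(319,197)).items():
    print(n,P[v,u].round(3))
print('table',P[300,300].round(4),P[100,200].round(4))
```

```text
cut [ 0.439 -0.295  0.052]
collar [ 0.56  -0.068 -0.001]
b1 [ 0.652 -0.165  0.048]
sb [ 0.566 -0.29   0.037]
disc [ 0.458 -0.072  0.035]
b2 [ 0.554 -0.192  0.061]
table [ 0.3013 -0.1471  0.0036] [0.8245 0.1074 0.0012]
```

View crops.

View pics/t_parts.png

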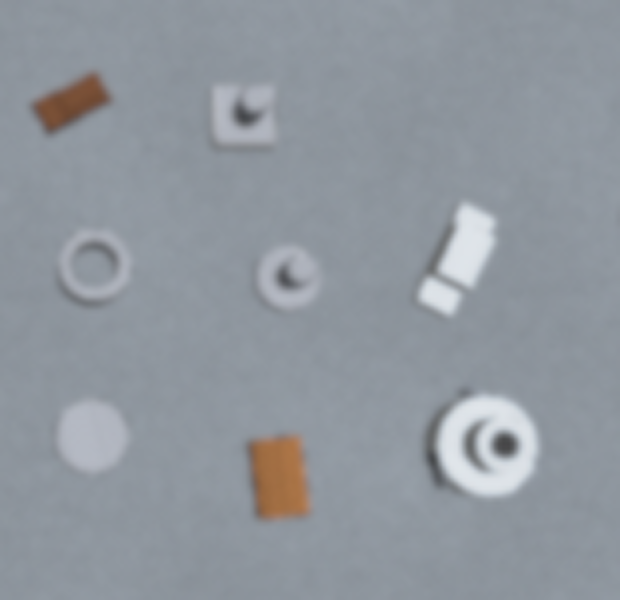

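View pics/t_caddy.png

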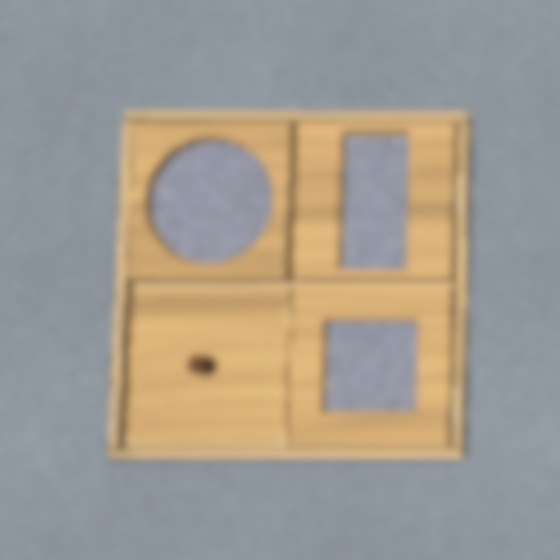

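```bash
cat >> h.py <<'E'
def proj(c,p):
    q=c['camera_from_world']@np.r_[p,1]; return np.array([c['cx']+c['fx']*q[0]/-q[2], c['cy']-c['fy']*q[1]/-q[2]])
def plane(c,uv,z):
    return np.array([atz(c,u,v,z)[:2] for u,v in uv])
def state():
    from scipy.spatial.transform import Rotation as R
    s=env.read_state(); q=s['orientation']; M=R.from_quat([q[1],q[2],q[3],q[0]]).as_matrix()
    return s,M
E
python3 - <<'E'
from h import *
c=cam('top'); P=cloud(c); im=c['frame'].astype(np.int16); hsv=cv2.cvtColor(c['frame'],cv2.COLOR_RGB2HSV)
S,V=hsv[...,1],hsv[...,2]
print('bg',hsv[300,300],'disc',hsv[237,270],'head',hsv[163,301],'sb',hsv[193,358],'felt',hsv[232,172],'wood',hsv[160,120])
# felt recess
wood=(S>70); 
win=np.zeros_like(wood); win[165:258,105:200]=1
felt=(win&~wood).astype(np.uint8)
n,l,st,ce=cv2.connectedComponentsWithStats(felt)
for i in range(1,n):
    if st[i,4]>100:
        k=np.argwhere(l==i)[:,::-1].astype(np.float32)
        r=cv2.minAreaRect(k); w=plane(c,cv2.boxPoints(r),.024); 
        print('felt',st[i],ce[i].round(1),r, 'xy',atz(c,*ce[i],.02).round(4),'sides',np.linalg.norm(np.diff(w,axis=0),axis=1).round(3), 'dir',(w[1]-w[0]).round(3))
k=np.argwhere(win&wood)[:,::-1].astype(np.float32); r=cv2.minAreaRect(k); w=plane(c,cv2.boxPoints(r),.02)
print('caddy',r,w.round(4).tolist(),w.mean(0),np.linalg.norm(np.diff(w,axis=0),axis=1))
print('post',np.nanmean(P[230:234,128:133].reshape(-1,3),0), atz(c,131,231,.03))
# parts via depth
H=P[...,2]; m=(H>0.009); m[:140]=0;m[265:]=0;m[:,:245]=0;m[:,:] &= (np.arange(512)<390)
n,l,st,ce=cv2.connectedComponentsWithStats(m.astype(np.uint8))
for i in range(1,n):
    if st[i,4]>15:
        q=P[l==i]; print(st[i],ce[i].round(1),'zq',np.percentile(q[:,2],[5,25,50,75,95]).round(3),'xy',q[:,:2].mean(0).round(4), 'rng',(q[:,:2].max(0)-q[:,:2].min(0)).round(3))
E
```

```text
bg [106  25 156] disc [111  19 191] head [111  19 190] sb [105  11 230] felt [113  27 169] wood [105  26 158]
felt [ 105  165   95   93 1403] [149.3 211.2] ((152.0, 210.99996948242188), (93.99998474121094, 91.99998474121094), -0.0) xy [0.5259 0.2311 0.02  ] sides [0.232 0.24  0.233] dir [0.232 0.009]
felt [165 173  18  35 562] [173.5 190.4] ((173.5, 190.0), (34.0, 17.0), 90.0) xy [0.5785 0.1709 0.02  ] sides [0.043 0.087 0.043] dir [-0.    -0.043]
felt [117 175  32  31 768] [132.5 189.9] ((132.50001525878906, 189.50001525878906), (29.698484420776367, 31.11269760131836), 45.0) xy [0.5805 0.2751 0.02  ] sides [0.078 0.077 0.078] dir [ 0.056 -0.054]
felt [161 220  24  23 533] [172.5 231. ] ((172.5, 231.0), (22.0, 23.0), 90.0) xy [0.4755 0.1717 0.02  ] sides [0.058 0.055 0.057] dir [-0.    -0.058]
caddy ((152.0, 210.5), (85.0, 88.0), 90.0) [[0.6376, 0.3392], [0.6362, 0.1142], [0.4203, 0.1123], [0.4221, 0.3314]] [0.52906512 0.22427158] [0.22503676 0.2158877  0.21912033]
post [0.47449158 0.27368063 0.03602485] [0.47595337 0.27297523 0.03      ]
[253 153  10  10  68] [257.6 157.5] zq [0.01  0.011 0.013 0.014 0.015] xy [ 0.6642 -0.0444] rng [0.024 0.023]
[298 152  16  15 227] [305.1 159.1] zq [0.01  0.012 0.014 0.038 0.062] xy [ 0.6566 -0.1658] rng [0.038 0.04 ]
[349 181  19  28 290] [358.5 195. ] zq [0.013 0.015 0.031 0.037 0.04 ] xy [ 0.5627 -0.2988] rng [0.07  0.049]
[259 188  18  19 182] [267.6 196.6] zq [0.012 0.032 0.034 0.036 0.037] xy [ 0.5594 -0.0679] rng [0.043 0.043]
[308 192  17  16 201] [316.  199.5] zq [0.011 0.013 0.014 0.052 0.062] xy [ 0.5518 -0.1905] rng [0.039 0.041]
[351 228  29  26 557] [364.6 241.3] zq [0.019 0.034 0.036 0.067 0.071] xy [ 0.4457 -0.3039] rng [0.063 0.065]
[258 230  19  19 267] [267.  238.9] zq [0.032 0.033 0.035 0.036 0.038] xy [ 0.4535 -0.0647] rng [0.044 0.045]
[307 239  15  21 258] [314.1 249.3] zq [0.013 0.016 0.017 0.018 0.02 ] xy [ 0.427  -0.1837] rng [0.05  0.035]
```

Run:
```python
from h import *
for n in('top','scene'):
    c=cam(n); P=cloud(c)
    def sel(x,y,r,a,b):
        m=(np.hypot(P[...,0]-x,P[...,1]-y)<r)&(P[...,2]>a)&(P[...,2]<b); q=P[m][:,:2]
        if len(q)==0: return print(n,'none')
        (cx,cy),rr=cv2.minEnclosingCircle(q.astype(np.float32)); R=cv2.minAreaRect(q.astype(np.float32))
        print(n,len(q),'mean',q.mean(0).round(4),'circ',round(cx,4),round(cy,4),round(rr,4),'rect',np.round(R[0],4),np.round(R[1],4),round(R[2],1))
        return q
    print('cutter');sel(.445,-.304,.06,.032,.040);sel(.445,-.304,.06,.066,.08)
    print('sqb');sel(.656,-.165,.05,.011,.018);sel(.656,-.165,.05,.056,.08)
    print('block');sel(.563,-.299,.06,.012,.02);sel(.563,-.299,.06,.034,.05)
    print('collar');sel(.56,-.068,.05,.032,.042)
    print('disc');sel(.453,-.065,.05,.032,.042)
    print('post');sel(.475,.273,.03,.038,.05)
s,M=state(); print(M.round(3),s['eef_pos'])
```

```text
cutter
top 276 mean [ 0.4457 -0.3047] circ 0.4457 -0.3095 0.0314 rect [ 0.4453 -0.31  ] [0.0604 0.0594] 44.1
top 152 mean [ 0.4458 -0.3099] circ 0.4457 -0.3103 0.0172 rect [ 0.4457 -0.3098] [0.0322 0.031 ] 19.2
sqb
top 136 mean [ 0.656  -0.1651] circ 0.6595 -0.1675 0.0261 rect [ 0.6595 -0.1686] [0.0394 0.038 ] 89.6
top 43 mean [ 0.6595 -0.1681] circ 0.6597 -0.1684 0.0097 rect [ 0.6593 -0.1683] [0.0156 0.0155] 88.3
block
top 109 mean [ 0.5603 -0.2982] circ 0.5652 -0.3003 0.0357 rect [ 0.5649 -0.301 ] [0.0248 0.0694] 63.1
top 134 mean [ 0.5651 -0.301 ] circ 0.5652 -0.3016 0.0205 rect [ 0.5648 -0.3008] [0.0236 0.0373] 62.3
collar
top 138 mean [ 0.5606 -0.0678] circ 0.5607 -0.0678 0.0228 rect [ 0.5595 -0.0675] [0.0429 0.043 ] 88.9
disc
top 253 mean [ 0.4531 -0.0647] circ 0.4534 -0.0651 0.023 rect [ 0.4535 -0.065 ] [0.0434 0.0443] 67.8
post
top 21 mean [0.475  0.2758] circ 0.4744 0.2767 0.0065 rect [0.4748 0.2759] [0.0106 0.0096] 40.2
cutter
scene 224 mean [ 0.4566 -0.3116] circ 0.4487 -0.3108 0.0315 rect [ 0.4514 -0.3106] [0.0607 0.0521] 87.4
scene 119 mean [ 0.4484 -0.3109] circ 0.4469 
[... 213 characters left out ...]
.1682 0.0097 rect [ 0.6617 -0.1686] [0.016  0.0175] 33.6
block
scene 105 mean [ 0.5829 -0.3076] circ 0.5678 -0.3011 0.0362 rect [ 0.5671 -0.3023] [0.0242 0.0696] 62.9
scene 134 mean [ 0.5673 -0.3024] circ 0.5674 -0.3019 0.0213 rect [ 0.5664 -0.3022] [0.0245 0.0371] 63.2
collar
scene 129 mean [ 0.5623 -0.0692] circ 0.5614 -0.0688 0.0239 rect [ 0.5621 -0.0689] [0.0447 0.0449] 23.9
disc
scene 159 mean [ 0.4556 -0.0659] circ 0.4547 -0.0655 0.0233 rect [ 0.4548 -0.0655] [0.0409 0.0461] 63.4
post
scene 12 mean [0.4767 0.2747] circ 0.4775 0.2737 0.0063 rect [0.4765 0.274 ] [0.0091 0.0109] 4.5
[[ 0.     0.278  0.961]
 [-0.     0.961 -0.278]
 [-1.    -0.     0.   ]] [0.15292894 0.5283144  0.30388531]
```

```bash
python3 -m handwheel '[0,-329,404,-16.1,0,0,0,-329,404,-16.1,0,0,0,-329,404,-16.1,0,0,0,-329,404,-16.1,0,0,0,-329,404,-16.1,0,0,0,-329,404,-16.1,0,0,0,-329,404,-16.1,0,0,0,-329,404,-16.1,0,0,0,-329,404,-16.1,0,0,0,-329,404,-16.1,0,0,0,-329,404,-16.1,0,0]' 1 30; python3 -c "
from h import *
s,M=state();print(s['eef_pos'],M.round(3).tolist(),s['qpos'].round(2))"
```

```text
t: 3.22
eef_pos: [0.4488, 0.1016, 0.3038]
orientation: [0.707, -0.0, 0.707, 0.001]
contact_force: [0.8, -0.1, 0.4]
width: 0.0856
[0.44878804 0.10164202 0.30378611] [[-0.001, -0.002, 1.0], [0.001, 1.0, 0.002], [-1.0, 0.001, -0.001]] [-0.63  0.13  0.41  1.75 -0.05  1.27  1.37]
```

```bash
python3 -m handwheel '[100,-411,-3,0,0,0,100,-411,-3,0,0,0,100,-411,-3,0,0,0,100,-411,-3,0,0,0,100,-411,-3,0,0,0,100,-411,-3,0,0,0,100,-411,-3,0,0,0,100,-411,-3,0,0,0,100,-411,-3,0,0,0,100,-411,-3,0,0,0]'; python3 -c "
from h import *
s,M=state();print(s['eef_pos'],M.round(3).tolist(),s['qpos'].round(2))
c=cam('wrist','w1');print(env.place_of('cutter_head','wrist'),proj(c,[.4465,-.3103,.07]))
P=cloud(c);q=P[(P[...,2]>.066)&(P[...,2]<.075)&(abs(P[...,0]-.446)<.04)&(abs(P[...,1]+.31)<.04)];print(len(q),q.mean(0) if len(q) else 0,cv2.minEnclosingCircle(q[:,:2].astype(np.float32)) if len(q) else 0)"
```

```text
t: 4.47
eef_pos: [0.4476, -0.3084, 0.204]
orientation: [0.707, -0.001, 0.707, 0.002]
contact_force: [0.4, 0.3, -0.8]
width: 0.0854
[ 0.44759931 -0.30835222  0.20401275] [[0.001, -0.004, 1.0], [0.002, 1.0, 0.004], [-1.0, 0.002, 0.001]] [ 0.08  0.43  0.66  1.7  -0.29  1.11  2.4 ]
[{'xy': [248.8, 185.9], 'p': 0.63}] [247.77048581 212.25850062]
2050 [ 0.44413008 -0.30967297  0.07078753] ((0.4451197385787964, -0.30960556864738464), 0.017088349908590317)
```

View pics/w1.png

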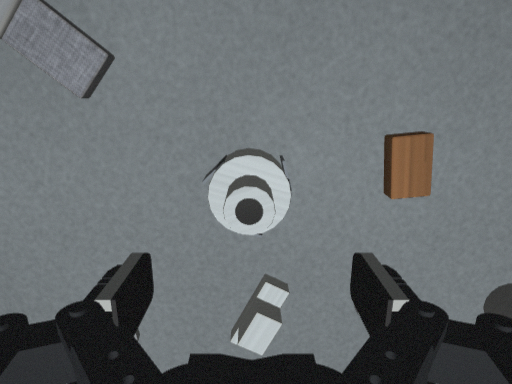

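```bash
python3 -m handwheel '[30,-1.5,-2,0,0,0,60,-1.5,-2,0,0,0,80,-1.5,-2,0,0,0,93,-1.5,-2,0,0,0,93,-1.5,-2,0,0,0,93,-1.5,-2,0,0,0]'; python3 -m handwheel '[0,0,0,0,0,0,0,0,0,0,0,0,0,0,0,0,0,0,0,0,0,0,0,0,0,0,0,0,0,0,0,0,0,0,0,0,0,0,0,0,0,0,0,0,0,0,0,0]' -1 40;  python3 -c "
from h import *
cam('wrist','w2')"
```

```text
t: 5.32
eef_pos: [0.4449, -0.3128, 0.1118]
orientation: [0.708, -0.0, 0.707, -0.0]
contact_force: [0.1, -0.1, -0.4]
width: 0.0851
t: 6.32
eef_pos: [0.4444, -0.3114, 0.1114]
orientation: [0.707, 0.001, 0.707, 0.001]
contact_force: [-0.7, 3.8, 5.5]
width: 0.0332
```

View pics/w2.png

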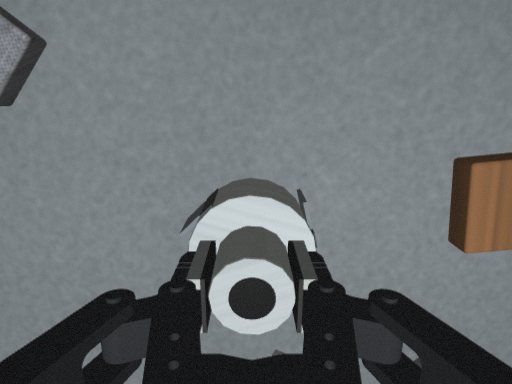

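```bash
python3 -m handwheel '[-10,0,0,0,0,0,-35,0,0,0,0,0,-65,0,0,0,0,0,-90,0,0,0,0,0,-100,0,0,0,0,0,-100,0,0,0,0,0]'; python3 -m handwheel '[0,15,3,0,0,0,0,55,12,0,0,0,0,100,23,0,0,0,0,145,33,0,0,0,0,190,43,0,0,0,0,235,54,0,0,0,0,280,64,0,0,0,0,325,74,0,0,0,0,370,84,0,0,0,0,415,95,0,0,0,0,460,105,0,0,0,0,505,115,0,0,0,0,550,125,0,0,0,0,575,132,0,0,0,0,588,135,0,0,0,0,588,135,0,0,0,0,588,135,0,0,0]'; python3 -c "
from h import *
c=cam('wrist','w3');print(proj(c,[.579,.2747,.016]))
s,M=state();print(s['eef_pos'],s['qpos'].round(2))"
```

```text
t: 7.12
eef_pos: [0.444, -0.3126, 0.2108]
orientation: [0.707, 0.0, 0.707, -0.0]
contact_force: [0.7, 0.2, -5.8]
width: 0.0328
t: 9.25
eef_pos: [0.5796, 0.273, 0.2106]
orientation: [0.707, 0.0, 0.707, -0.002]
contact_force: [-0.4, -0.3, -5.6]
width: 0.0331
[253.88620729 188.92731998]
[0.57979476 0.27290022 0.2108523 ] [-0.77  0.59  0.48  1.39 -0.27  1.23  1.3 ]
```

View pics/w3.png

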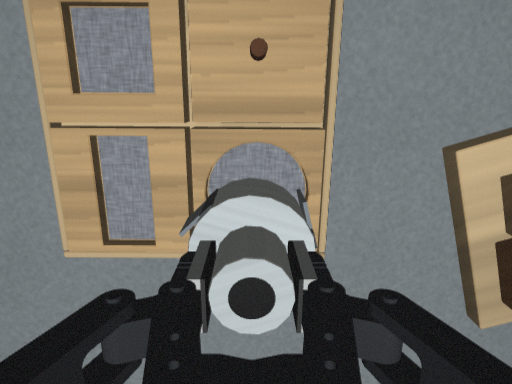

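```bash
python3 -m handwheel '[15,1,0,0,0,0,35,1,0,0,0,0,55,1,0,0,0,0,70,1,0,0,0,0,78,1,0,0,0,0,82,1,0,0,0,0,83,1,0,0,0,0,83,1,0,0,0,0]';  python3 -m handwheel '[0,0,0,0,0,0,0,0,0,0,0,0,0,0,0,0,0,0,0,0,0,0,0,0]' 0.4
```

```text
t: 10.3
eef_pos: [0.5801, 0.2766, 0.1286]
orientation: [0.708, 0.0, 0.707, -0.0]
contact_force: [0.3, 0.1, -5.4]
width: 0.0329
t: 10.8
eef_pos: [0.5799, 0.2765, 0.1284]
orientation: [0.707, 0.0, 0.707, -0.0]
contact_force: [-0.2, 1.0, -0.2]
width: 0.0596
```

```bash
python3 -m handwheel '[-50,0,0,0,0,0,-90,0,0,0,0,0,-100,-50,10,0,0,0,-100,-110,20,0,0,0,-100,-444,80,0,0,0,-100,-444,80,0,0,0,-100,-444,80,0,0,0,-100,-444,80,0,0,0,-100,-444,80,0,0,0,-60,-444,80,0,0,0,-60,-444,80,0,0,0,-60,-444,80,0,0,0,-60,-444,80,0,0,0]'; python3 -c "
from h import *
s,M=state();print(s['eef_pos'],M.round(3).tolist(),s['qpos'].round(2))
c=cam('wrist','w4')
P=cloud(c);q=P[(P[...,2]>.057)&(P[...,2]<.066)&(abs(P[...,0]-.66)<.03)&(abs(P[...,1]+.168)<.03)];print(len(q),cv2.minEnclosingCircle(q[:,:2].astype(np.float32)) if len(q) else 0)
c=cam('top','t4')
P=cloud(c);q=P[(P[...,2]>.08)&(P[...,2]<.09)&(abs(P[...,0]-.58)<.04)&(abs(P[...,1]-.276)<.04)];print(len(q),cv2.minEnclosingCircle(q[:,:2].astype(np.float32)) if len(q) else 0)
print(np.nanmax(P[170:210,115:150,2]))
"
```

```text
t: 12.42
eef_pos: [0.6606, -0.1653, 0.1896]
orientation: [0.708, -0.001, 0.706, 0.001]
contact_force: [0.8, 0.0, 0.4]
width: 0.0599
[ 0.660633   -0.16532355  0.18956593] [[0.003, -0.003, 1.0], [0.001, 1.0, 0.003], [-1.0, 0.001, 0.003]] [-0.08  0.69  0.52  1.28 -0.35  1.25  2.02]
688 ((0.6599656343460083, -0.16762830317020416), 0.009691259823739529)
160 ((0.5807733535766602, 0.2753283679485321), 0.016952989622950554)
0.08932458378424779
```

View pics/w4.png

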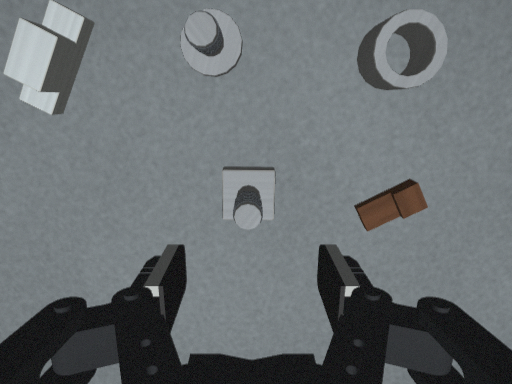

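View pics/t4.png

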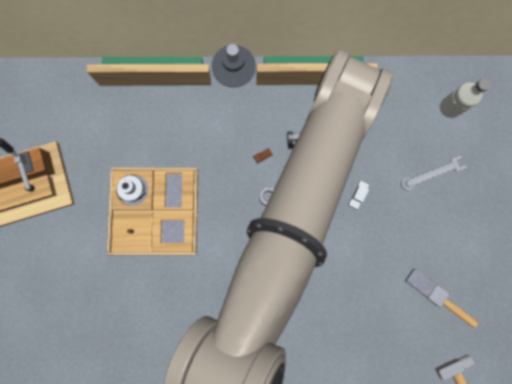

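```bash
python3 -m handwheel '[30,0,0,0,0,0,60,0,0,0,0,0,80,0,0,0,0,0,91,0,0,0,0,0,91,0,0,0,0,0,91,0,0,0,0,0]'; python3 -m handwheel '[0,0,0,0,0,0,0,0,0,0,0,0,0,0,0,0,0,0,0,0,0,0,0,0,0,0,0,0,0,0,0,0,0,0,0,0,0,0,0,0,0,0]' -1 35;  python3 -m handwheel '[-10,0,0,0,0,0,-35,0,0,0,0,0,-65,0,0,0,0,0,-90,0,0,0,0,0,-100,0,0,0,0,0,-100,0,0,0,0,0]'; python3 -c "
from h import *
cam('wrist','w5')"
```

```text
t: 13.28
eef_pos: [0.6602, -0.168, 0.0982]
orientation: [0.708, -0.0, 0.706, -0.0]
contact_force: [-0.0, -0.7, -0.2]
width: 0.0599
t: 14.15
eef_pos: [0.6597, -0.1678, 0.0976]
orientation: [0.708, 0.0, 0.707, -0.0]
contact_force: [0.0, -0.2, 5.3]
width: 0.0173
t: 14.9
eef_pos: [0.6593, -0.1676, 0.1967]
orientation: [0.707, 0.0, 0.707, -0.0]
contact_force: [-0.1, -0.0, -1.8]
width: 0.0169
```

View pics/w5.png

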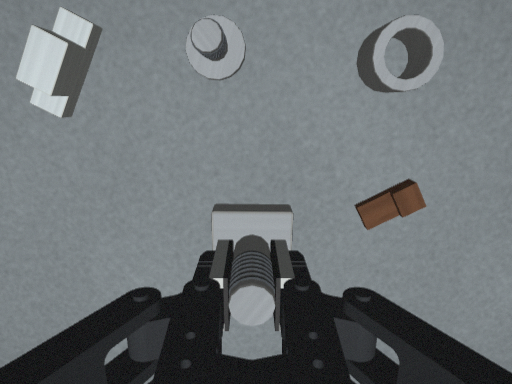

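```bash
python3 -m handwheel '[0,15,-8,0,0,0,0,50,-27,0,0,0,0,85,-46,0,0,0,0,125,-68,0,0,0,0,165,-89,0,0,0,0,205,-111,0,0,0,0,245,-132,0,0,0,0,285,-154,0,0,0,0,320,-173,0,0,0,0,340,-184,0,0,0,0,340,-184,0,0,0,0,340,-184,0,0,0]'; python3 -c "
from h import *
c=cam('wrist','w6');print([proj(c,[.476+a,.172+b,.028]).round() for a in(-.029,.029) for b in (-.029,.029)])
s,M=state();print(s['eef_pos'],M.round(3).tolist(),s['qpos'].round(2))"
```

```text
t: 16.45
eef_pos: [0.4758, 0.1709, 0.1963]
orientation: [0.707, 0.0, 0.707, -0.001]
contact_force: [0.2, -0.7, -2.3]
width: 0.017
[array([213., 161.]), array([293., 160.]), array([215., 235.]), array([291., 235.])]
[0.47607962 0.17061742 0.19653326] [[-0.0, 0.003, 1.0], [-0.002, 1.0, -0.003], [-1.0, -0.002, -0.0]] [-0.78  0.33  0.5   1.8  -0.18  1.05  1.36]
```

View pics/w6.png

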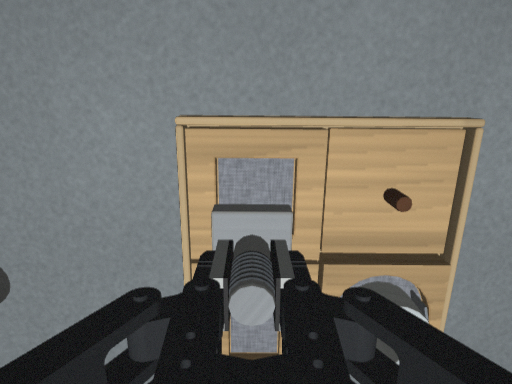

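```bash
python3 -m handwheel '[15,1.5,-1.5,0,0,0,35,1.5,-1.5,0,0,0,55,1.5,-1.5,0,0,0,70,1.5,-1.5,0,0,0,78,1.5,-1.5,0,0,0,82,1.5,-1.5,0,0,0,83,1.5,-1.5,0,0,0,83,1.5,-1.5,0,0,0]'; python3 -c "
from h import *
c=cam('wrist','w7')"
```

```text
t: 17.5
eef_pos: [0.4745, 0.1741, 0.1144]
orientation: [0.707, 0.0, 0.707, -0.0]
contact_force: [-0.7, 0.1, -2.7]
width: 0.0171
```

View pics/w7.png

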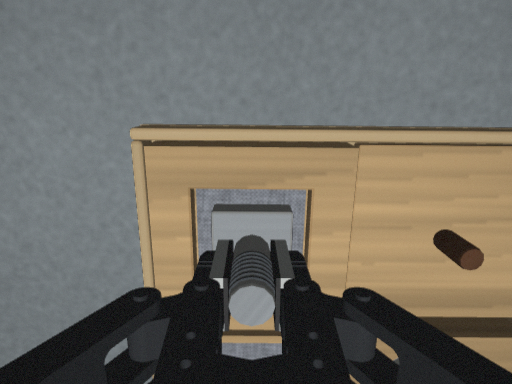

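```bash
python3 -m handwheel '[0,0,0,0,0,0,0,0,0,0,0,0,0,0,0,0,0,0,0,0,0,0,0,0]' 0.2; python3 -m handwheel '[-40,0,0,0,0,0,-80,0,0,0,0,0,-100,-40,8,0,0,0,-100,-90,18,5,0,0,-100,-475,91.5,27.3,0,0,-100,-475,91.5,27.3,0,0,-100,-475,91.5,27.3,0,0,-100,-475,91.5,27.3,0,0,-100,-475,91.5,27.3,0,0,-70,-475,91.5,27.3,0,0,-70,-475,91.5,27.3,0,0,-70,-475,91.5,27.3,0,0,-70,-475,91.5,27.3,0,0,-70,-475,91.5,27.3,0,0]'; python3 -c "
from h import *
s,M=state();print(s['eef_pos'],M.round(3).tolist(),s['qpos'].round(2))
c=cam('wrist','w8')
P=cloud(c);q=P[(P[...,2]>.034)&(P[...,2]<.042)&(abs(P[...,0]-.566)<.04)&(abs(P[...,1]+.301)<.04)];print(len(q),cv2.minAreaRect(q[:,:2].astype(np.float32)) if len(q) else 0)
c=cam('top','t8')
P=cloud(c);print(np.nanmax(P[215:240,160:190,2]))
"
```

```text
t: 18.05
eef_pos: [0.4742, 0.174, 0.114]
orientation: [0.707, 0.0, 0.707, -0.0]
contact_force: [0.2, 0.2, 0.9]
width: 0.0513
t: 19.8
eef_pos: [0.5662, -0.299, 0.1845]
orientation: [0.688, 0.167, 0.687, -0.166]
contact_force: [-0.3, 0.3, -0.3]
width: 0.0515
[ 0.56617202 -0.29898095  0.18452207] [[0.001, 0.457, 0.89], [0.001, 0.89, -0.457], [-1.0, 0.002, 0.001]] [ 0.04  0.65  0.67  1.43 -0.42  1.2   1.86]
1820 ((0.5642538666725159, -0.30063650012016296), (0.02395421266555786, 0.03601907193660736), 62.261444091796875)
0.08050888629138797
```

View pics/w8.png

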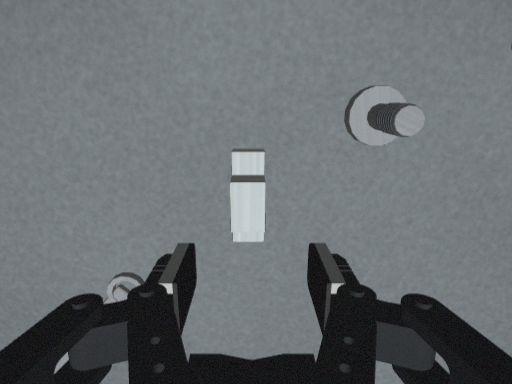

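View pics/t8.png

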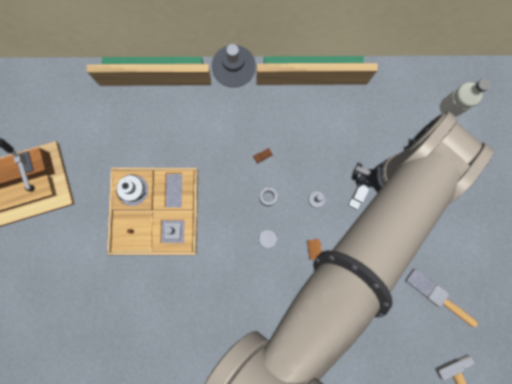

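```bash
python3 -m handwheel '[30,0,-1,0,0,0,60,0,-1,0,0,0,83,0,-1,0,0,0,96,0,-1,0,0,0,96,0,-1,0,0,0,96,0,-1,0,0,0]'; python3 -m handwheel '[0,0,0,0,0,0,0,0,0,0,0,0,0,0,0,0,0,0,0,0,0,0,0,0,0,0,0,0,0,0,0,0,0,0,0,0,0,0,0,0,0,0]' -1 35;  python3 -m handwheel '[-10,0,0,0,0,0,-35,0,0,0,0,0,-65,0,0,0,0,0,-90,0,0,0,0,0,-110,0,0,0,0,0,-110,0,0,0,0,0]'; python3 -c "
from h import *
cam('wrist','w9')"
```

```text
t: 20.65
eef_pos: [0.5651, -0.301, 0.0892]
orientation: [0.688, 0.167, 0.686, -0.167]
contact_force: [-0.4, 0.5, 0.7]
width: 0.0514
t: 21.52
eef_pos: [0.5649, -0.3012, 0.089]
orientation: [0.688, 0.167, 0.686, -0.167]
contact_force: [-0.1, 0.7, 6.6]
width: 0.0228
t: 22.28
eef_pos: [0.5648, -0.3011, 0.1992]
orientation: [0.688, 0.167, 0.686, -0.167]
contact_force: [0.1, 0.7, -3.1]
width: 0.0232
```

View pics/w9.png

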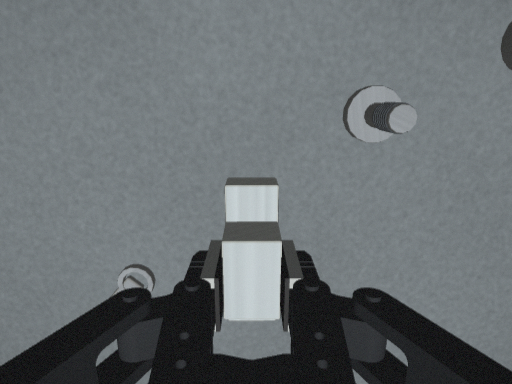

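```bash
python3 -m handwheel '[0,13,-6,0,0,0,0,45,-21,-3,0,0,0,80,-38,-6,0,0,0,115,-55,-9,0,0,0,150,-72,-12,0,0,0,185,-89,-15,0,0,0,220,-106,-18,0,0,0,255,-122,-20,0,0,0,290,-139,-22,0,0,0,325,-156,-24,0,0,0,360,-173,-26,0,0,0,395,-190,-27,0,0,0,415,-199,-27.3,0,0,0,427,-205,-27.3,0,0,0,427,-205,-27.3,0,0,0,427,-205,-27.3,0,0]'; python3 -c "
from h import *
c=cam('wrist','w10');print([proj(c,[.578+a,.172+b,.028]).round() for a in(-.044,.044) for b in (-.021,.021)])
s,M=state();print(s['eef_pos'],M.round(3).tolist(),s['qpos'].round(2))"
```

```text
t: 24.32
eef_pos: [0.5786, 0.1704, 0.1979]
orientation: [0.707, 0.001, 0.707, -0.002]
contact_force: [-0.3, 0.6, -1.5]
width: 0.0232
[array([224., 138.]), array([283., 138.]), array([227., 251.]), array([281., 251.])]
[0.57866922 0.17033375 0.19803649] [[0.0, 0.004, 1.0], [-0.001, 1.0, -0.004], [-1.0, -0.001, 0.0]] [-0.67  0.53  0.52  1.53 -0.28  1.16  1.47]
```

View pics/w10.png

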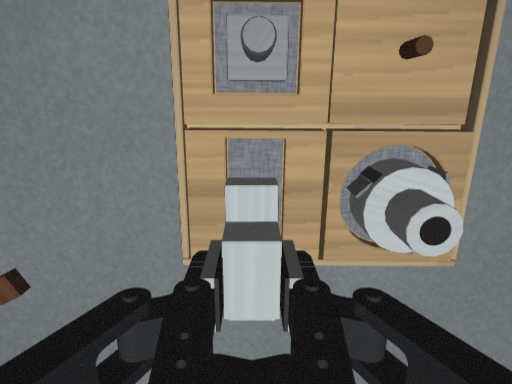

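```bash
python3 -m handwheel '[15,0.5,0,0,0,0,35,1,0,0,0,0,55,1,0,0,0,0,70,1,0,0,0,0,80,1,0,0,0,0,86,1,0,0,0,0,90,1,0,0,0,0,93,1,0,0,0,0,93,1,0,0,0,0]'; python3 -c "
from h import *
c=cam('wrist','w11')"
```

```text
t: 25.5
eef_pos: [0.5787, 0.1739, 0.1053]
orientation: [0.707, 0.0, 0.707, -0.0]
contact_force: [0.7, -0.0, -1.8]
width: 0.023
```

View pics/w11.png

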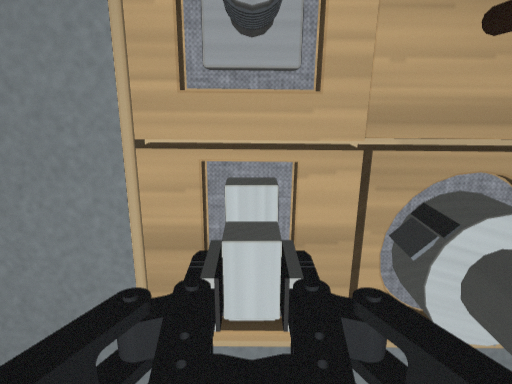

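```bash
python3 -m handwheel '[0,0,0,0,0,0,0,0,0,0,0,0,0,0,0,0,0,0,0,0,0,0,0,0]' 0.05; python3 -m handwheel '[-30,0,0,0,0,0,-70,0,0,0,0,0,-100,0,0,0,0,0,-100,0,0,0,0,0]'; python3 -m handwheel '[0,-30,-2,0,0,0,0,-80,-6,0,0,0,0,-135,-10,0,0,0,0,-190,-14,0,0,0,20,-242,-17,0,0,0,20,-242,-17,0,0,0,20,-242,-17,0,0,0,20,-242,-17,0,0,0]' 0.6; python3 -c "
from h import *
s,M=state();print(s['eef_pos'],M.round(3).tolist(),s['qpos'].round(2))
c=cam('wrist','w12')
P=cloud(c);q=P[(P[...,2]>.033)&(P[...,2]<.040)&(abs(P[...,0]-.561)<.04)&(abs(P[...,1]+.068)<.04)];print(len(q),cv2.minEnclosingCircle(q[:,:2].astype(np.float32)) if len(q) else 0)
c=cam('top','t12')
"
```

```text
t: 26.05
eef_pos: [0.5784, 0.1739, 0.105]
orientation: [0.707, 0.0, 0.707, -0.0]
contact_force: [0.1, 0.2, 0.5]
width: 0.045
t: 26.55
eef_pos: [0.5802, 0.1739, 0.208]
orientation: [0.709, 0.001, 0.705, 0.0]
contact_force: [-0.5, 0.3, -0.2]
width: 0.045
t: 27.55
eef_pos: [0.5615, -0.0659, 0.1846]
orientation: [0.707, -0.001, 0.707, 0.001]
contact_force: [0.1, 0.6, 0.3]
width: 0.0682
[ 0.56152229 -0.06588945  0.18455905] [[-0.0, -0.003, 1.0], [0.001, 1.0, 0.003], [-1.0, 0.001, -0.0]] [-0.33  0.48  0.57  1.66 -0.29  1.09  1.9 ]
1966 ((0.5599663853645325, -0.06761037558317184), 0.023059090599417686)
```

View pics/w12.png

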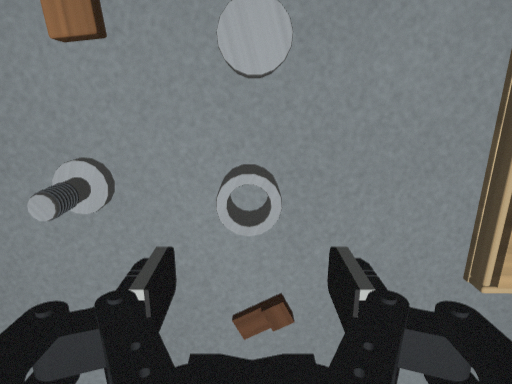

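View pics/t12.png

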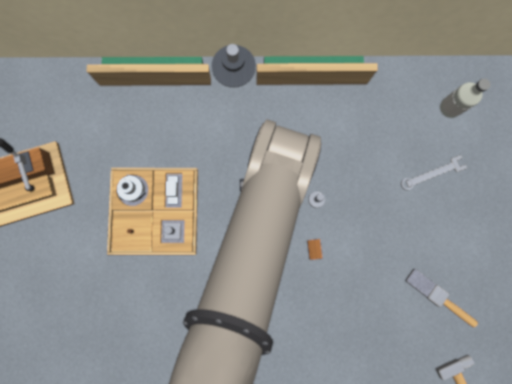

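```bash
python3 -m handwheel '[30,0.5,-0.5,0,0,0,60,0.5,-0.5,0,0,0,85,0.5,-0.5,0,0,0,100,0.5,-0.5,0,0,0,105,0.5,-0.5,0,0,0,105,0.5,-0.5,0,0,0]'; python3 -m handwheel '[0,0,0,0,0,0,0,0,0,0,0,0,0,0,0,0,0,0,0,0,0,0,0,0,0,0,0,0,0,0,0,0,0,0,0,0,0,0,0,0,0,0]' -1 40;  python3 -m handwheel '[-10,0,0,0,0,0,-35,0,0,0,0,0,-65,0,0,0,0,0,-95,0,0,0,0,0,-120,0,0,0,0,0,-120,0,0,0,0,0]'; python3 -c "
from h import *
cam('wrist','w13')"
```

```text
t: 28.4
eef_pos: [0.5611, -0.0676, 0.0803]
orientation: [0.707, 0.0, 0.707, -0.0]
contact_force: [-0.0, 0.1, 0.8]
width: 0.0681
t: 29.28
eef_pos: [0.5616, -0.0678, 0.0812]
orientation: [0.708, 0.0, 0.706, -0.0]
contact_force: [-1.3, 0.4, 5.4]
width: 0.0452
t: 30.02
eef_pos: [0.5618, -0.0682, 0.2018]
orientation: [0.709, 0.0, 0.705, -0.0]
contact_force: [0.5, -0.2, -2.1]
width: 0.0454
```

View pics/w13.png

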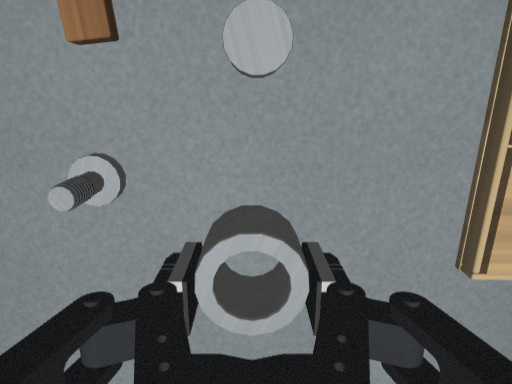

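```bash
python3 -m handwheel '[0,15,-4,0,0,0,0,50,-12,0,0,0,0,90,-22,0,0,0,0,130,-32,0,0,0,0,170,-42,0,0,0,0,210,-52,0,0,0,0,250,-62,0,0,0,0,290,-72,0,0,0,0,325,-81,0,0,0,0,343,-85.5,0,0,0,0,343,-85.5,0,0,0,0,343,-85.5,0,0,0,0,343,-85.5,0,0,0]'; python3 -c "
from h import *
c=cam('wrist','w14');print(proj(c,[.475,.275,.042]),proj(c,[.475,.275,.016]))
s,M=state();print(s['eef_pos'],M.round(3).tolist(),s['qpos'].round(2))
P=cloud(c)
def sel(x0,y0,r,a,b):
    q=P[(P[...,2]>a)&(P[...,2]<b)&(np.hypot(P[...,0]-x0,P[...,1]-y0)<r)][:,:2].astype(np.float32)
    if len(q): print(len(q),cv2.minEnclosingCircle(q))
sel(.475,.275,.03,.035,.05); sel(.475,.275,.04,.14,.165)
c=cam('scene','s14')"
```

```text
t: 31.7
eef_pos: [0.4763, 0.2731, 0.2]
orientation: [0.707, 0.001, 0.707, -0.002]
contact_force: [0.8, -0.3, -1.4]
width: 0.045
[254.02525555 201.07668086] [253.83211544 191.29378592]
[0.47619745 0.27351664 0.2000323 ] [[0.0, 0.004, 1.0], [-0.001, 1.0, -0.004], [-1.0, -0.001, 0.0]] [-0.92  0.42  0.49  1.68 -0.22  1.1   1.2 ]
193 ((0.4759806990623474, 0.2778739929199219), 0.0059306626208126545)
10600 ((0.46926265954971313, 0.273408979177475), 0.03639751300215721)
```

View pics/w14.png

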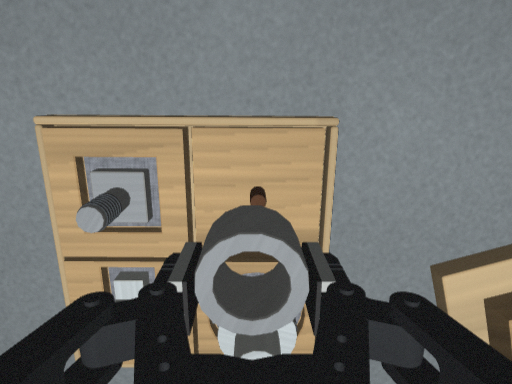

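View pics/s14.png

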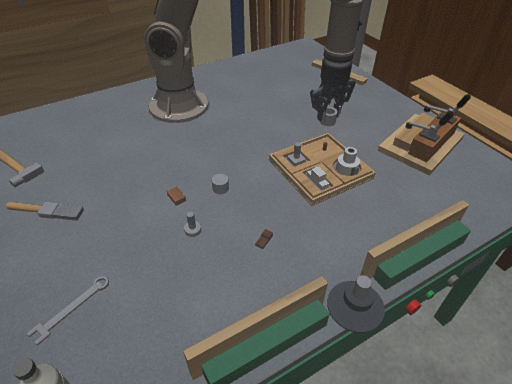

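```bash
python3 -m handwheel '[20,1,0,0,0,0,45,2,0,0,0,0,62,2,0,0,0,0,70,2,0,0,0,0,72,2,0,0,0,0,72,2,0,0,0,0,72,2,0,0,0,0]'; python3 -c "
from h import *
c=cam('wrist','w15')
s,M=state();print(s['eef_pos'],M.round(3).tolist())
P=cloud(c)
def sel(x0,y0,r,a,b):
    q=P[(P[...,2]>a)&(P[...,2]<b)&(np.hypot(P[...,0]-x0,P[...,1]-y0)<r)][:,:2].astype(np.float32)
    if len(q): print(len(q),cv2.minEnclosingCircle(q),q.mean(0))
sel(.475,.277,.03,.025,.044);sel(.475,.277,.03,.078,.09)"
```

```text
t: 32.67
eef_pos: [0.476, 0.2776, 0.1287]
orientation: [0.708, 0.001, 0.707, 0.0]
contact_force: [-0.5, -0.6, -2.6]
width: 0.0448
[0.47585485 0.27762293 0.12860609] [[0.001, 0.001, 1.0], [0.001, 1.0, -0.001], [-1.0, 0.001, 0.001]]
27 ((0.4793999195098877, 0.2777048349380493), 0.003172568278387189) [0.4796576  0.27778247]
7321 ((0.4706544578075409, 0.27698323130607605), 0.028862589970231056) [0.47236434 0.2776238 ]
```

View pics/w15.png

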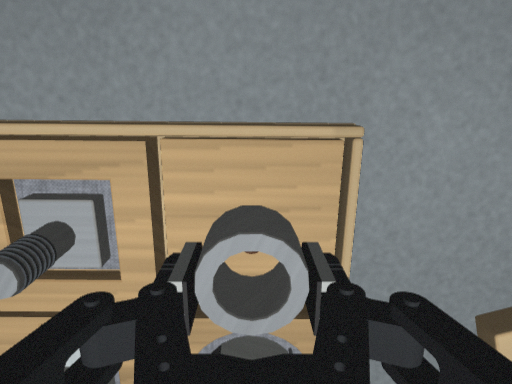

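```bash
python3 -m handwheel '[5,0,0,0,0,0,10,0,0,0,0,0,10,0,0,0,0,0]'; python3 -m handwheel '[6,0,0,0,0,0,12,0,0,0,0,0,17,0,0,0,0,0,20,0,0,0,0,0,21,0,0,0,0,0,21,0,0,0,0,0]'; python3 -c "
from h import *
c=cam('wrist','w16')"
```

```text
t: 33.1
eef_pos: [0.4749, 0.2772, 0.1172]
orientation: [0.707, -0.0, 0.708, -0.001]
contact_force: [0.9, 0.2, -2.4]
width: 0.0451
t: 33.85
eef_pos: [0.4752, 0.2773, 0.0973]
orientation: [0.707, 0.0, 0.707, -0.0]
contact_force: [-2.8, -1.1, 2.2]
width: 0.0449
```

View pics/w16.png

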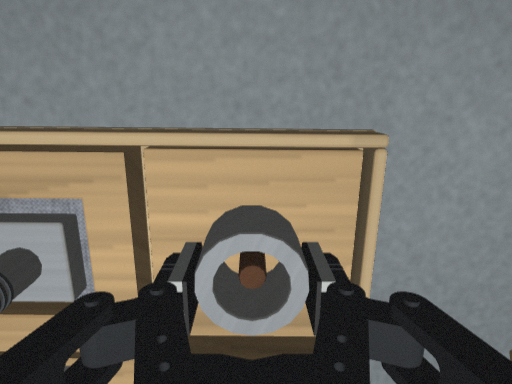

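```bash
python3 -m handwheel '[0,0,0,0,0,0,0,0,0,0,0,0,0,0,0,0,0,0,0,0,0,0,0,0]' 0.3; python3 -m handwheel '[-20,0,0,0,0,0,-60,0,0,0,0,0,-110,0,0,0,0,0,-160,0,0,0,0,0,-160,0,-50,0,0,0,-160,50,-90,0,0,0,-160,100,-100,0,0,0,-160,150,-100,0,0,0,-160,150,-100,0,0,0,-160,150,-100,0,0,0]'
python3 - <<'E'
from h import *
for n in('top','scene'):
    c=cam(n,n+'17'); im=cv2.cvtColor(c['frame'],cv2.COLOR_RGB2BGR)
    a=im[140:280,80:220] if n=='top' else im[120:260,150:390]
    cv2.imwrite(f'pics/{n}17z.png',cv2.resize(a,None,fx=3,fy=3,interpolation=cv2.INTER_CUBIC))
    P=cloud(c)
    def sel(l,x,y,r,a,b):
        q=P[(P[...,2]>a)&(P[...,2]<b)&(np.hypot(P[...,0]-x,P[...,1]-y)<r)]
        print(n,l,len(q),len(q) and (np.round(cv2.minAreaRect(q[:,:2].astype(np.float32))[0],4),np.round(cv2.minEnclosingCircle(q[:,:2].astype(np.float32))[1],4),np.median(q[:,2]).round(4)))
    sel('cut',.58,.275,.04,.078,.1);sel('bolt',.475,.173,.03,.07,.09);sel('block',.578,.173,.04,.048,.06);sel('collar',.475,.276,.03,.046,.06)
    sel('disc',.453,-.065,.05,.03,.042);sel('rbolt',.554,-.193,.04,.055,.07)
E
```

```text
t: 34.4
eef_pos: [0.4756, 0.2775, 0.0969]
orientation: [0.707, 0.0, 0.707, -0.0]
contact_force: [0.1, 0.3, 0.4]
width: 0.0553
t: 35.65
eef_pos: [0.3759, 0.4266, 0.2565]
orientation: [0.707, -0.0, 0.707, -0.001]
contact_force: [0.6, 0.0, -0.5]
width: 0.0555
top cut 162 (array([0.5799, 0.2757]), np.float64(0.017), np.float64(0.0849))
top bolt 53 (array([0.4746, 0.1731]), np.float64(0.0094), np.float64(0.0761))
top block 147 (array([0.5777, 0.1724]), np.float64(0.0207), np.float64(0.053))
top collar 165 (array([0.474 , 0.2762]), np.float64(0.0232), np.float64(0.0505))
top disc 266 (array([ 0.4538, -0.0648]), np.float64(0.023), np.float64(0.0351))
top rbolt 47 (array([ 0.5537, -0.1935]), np.float64(0.0097), np.float64(0.0615))
scene cut 97 (array([0.583 , 0.2746]), np.float64(0.0186), np.float64(0.0854))
scene bolt 33 (array([0.4774, 0.1734]), np.float64(0.0107), np.float64(0.0766))
scene block 99 (array([0.5786, 0.1725]), np.float64(0.0209), np.float64(0.0532))
scene collar 98 (array([0.4766, 0.2749]), np.float64(0.0241), np.float64(0.051))
scene disc 168 (array([ 0.4554, -0.0654]), np.float64(0.0249), np.float64(0.0357))
scene rbolt 47 (array([ 0.5554, -0.1939]), np.float64(0.0102), np.float64(0.0611))
```

View pics/top17z.png

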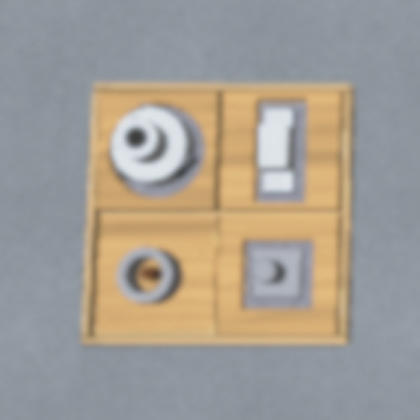

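View pics/scene17z.png

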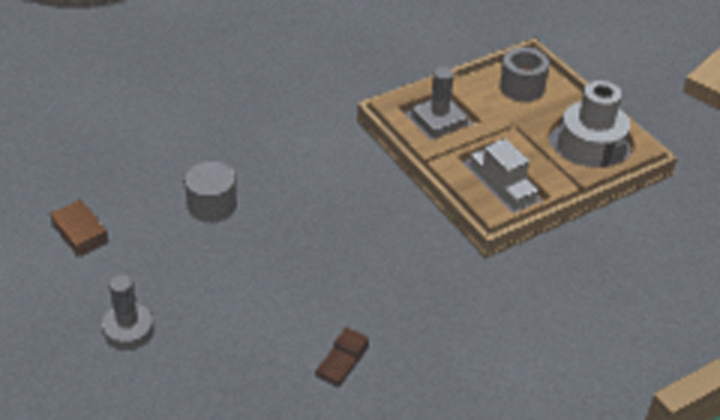

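```bash
python3 -c "
from rig import env
print(env.finish_job())"
```

```text
the job is handed in; nothing more can be done
None
```

I put the four parts in the caddy in the order asked: cutter head in the round recess, square-headed bolt on its head in the square recess, setting block flat in the oblong recess, and collar over the post. The job was handed in at about 36 s, and no force reading between moves was above about 7 N.

**Seating:** the last top and scene pictures show all four upright and seated, with the gripper clear of them. Their measured tops against the expected heights are:

| Part | Measured top (mm) | Expected top (mm) |
|---|---|---|
| Cutter head | 85 | 86 |
| Square-headed bolt | 76 | 78 |
| Setting block | 53 | 54 |
| Collar | 51 | 52 |

**Position:** each part sits within about 3 mm of its nest's centre.

**Look-alikes:** the solid disc and the round-headed bolt were not touched, and the disc measured within 1 mm of where it started. The round-headed bolt reads about 3 mm from its first rough estimate, which used a less exact method, so I have no like-for-like check on it.

**Disagreements:** the two fixed cameras differ by about 1 to 3 mm. The wrist camera put the recesses and the post about 1 to 3 mm farther left (+y) than the top camera, so I shifted three of the placings 1 to 2 mm that way (1.5 mm in x as well for the bolt) and the setting block 1 mm. No check failed.

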